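# Hold open the sprung gate of a frame-bar bin

### The job

Open the gate of the green bin of wooden frame bars so that a workmate can draw bars out: pinch the red catch's two plates fully together first, then the yellow catch's, then take the gate by its blue post and swing it towards the robot, past the click half-way, until it stands about square to the bin's front. The gate is sprung to close, so finish while still gripping the blue post and holding the gate wide open and still. Leave the tape measure, glue bottle and screwdriver where they are.

Things in the scene. Friction and masses are not known exactly. Their poses are not given: they have to be found in the camera images.
- bin: Fixed green bin of wooden bars, 270 wide, 270 deep, 118 mm high; its 8 mm plywood base board reaches 200 mm out in front of the gate. Origin on the table under the middle of the closed gate; -x is the front (out of the gate, towards the robot), +y to the hinge side, +z up. A wooden beam (top 116 mm high) behind the gate's top carries the catches at x = +30, y = +55 and -45 mm.
- catch_red: Catch: two upright red plates on a fixed dark base, on the beam behind the gate's top. Origin: base underside, midway between plates; axes as bin's. Plates (24 mm along x, 6 thick, 6 to 49 mm above origin; base top 4 mm) face each other along y: 50 mm over outer faces, 22 mm squeezed. Pinch along y from above, TCP 34 mm over origin. Catches are 100 mm apart; which is nearer the hinge varies.
- catch_yellow: Catch: two upright yellow plates on a fixed dark base, on the beam behind the gate's top. Origin: base underside, midway between plates; axes as bin's. Plates (24 mm along x, 6 thick, 6 to 49 mm above origin; base top 4 mm) face each other along y: 50 mm over outer faces, 22 mm squeezed. Pinch along y from above, TCP 34 mm over origin. Catches are 100 mm apart; which is nearer the hinge varies.
- red_left (a joint): The red catch's left thumb plate (on the catch's +y side). Value = how far it is pushed in towards the catch's middle, m: 0 resting out, 0.014 fully in. Slides against about 5 N friction and stays where it is left. Its claw clears the gate's tab from 0.006 on; counts as squeezed above 0.008.
- red_right (a joint): The red catch's right thumb plate (on the catch's -y side). Value = how far it is pushed in towards the catch's middle, m: 0 resting out, 0.014 fully in. Slides against about 5 N friction and stays where it is left. Its claw clears the gate's tab from 0.006 on; counts as squeezed above 0.008.
- yellow_left (a joint): The yellow catch's left thumb plate (on the catch's +y side). Value = how far it is pushed in towards the catch's middle, m: 0 resting out, 0.014 fully in. Slides against about 5 N friction and stays where it is left. Its claw clears the gate's tab from 0.006 on; counts as squeezed above 0.008.
- yellow_right (a joint): The yellow catch's right thumb plate (on the catch's -y side). Value = how far it is pushed in towards the catch's middle, m: 0 resting out, 0.014 fully in. Slides against about 5 N friction and stays where it is left. Its claw clears the gate's tab from 0.006 on; counts as squeezed above 0.008.
- gate (a joint): Slatted gate (192 long, 14 thick, top 120, steel tabs to 137 mm high) on an upright hinge, rad: 0 shut, grows as its free end swings to bin -x (clockwise from above), stop 1.65. The catches hold it below about 0.1 until both are squeezed. A spring closes it (0.3 N m when wide); a ball detent resists from 0.7 to 1.0 (some 5 N more at the post); let go beyond, it falls back to about 0.9.
- gate_hinge (a point): Point on the gate's upright hinge axis at the gate's top (120 mm high), at bin (0, +103 mm). Fixed to the bin, same axes.
- gate_post (a point): Place to pinch on the upright round blue post (18 mm diameter, 100 to 182 mm high) on a steel bracket at the front of the gate's free end: on its axis, 22 mm below its top, 160 mm above the table. It moves on a circle of radius 182 mm about the hinge (shut: 40 mm to bin -x and 178 mm to bin -y of it). With the TCP here the fingertips pass over gate and tabs; the post may turn between the fingers.
- tape_measure: Yellow and black tape measure, 68 mm across, 32 mm high, loose on the table to the bin's -y side; bystander. Origin under its middle.
- glue: White glue bottle with orange cap, 56 mm diameter, 150 mm high, loose on the table to the bin's +y side; bystander. Origin under its middle.
- screwdriver: Screwdriver lying loose on the table to the bin's -y side; bystander. Origin under its middle, x along the shaft.

How it is judged:
By the outcome, as a careful person would: the job done as asked, in the order asked, and still so for the second after the job is handed in, while the arm keeps its last pose, push and grip.
It also fails if it takes over 61 s, if anything falls off the work surface, if the arm or the gripper's body presses on something with over 40 N, if the wrist force passes 120 N, or if a joint passes its speed limit or range.

### The arm

A 6-joint arm with a two-finger parallel gripper is mounted at the origin on the work surface. World frame = base frame: x ahead of the robot, y to its left, z up, the work surface at z = 0. Lengths are in m, angles in rad, forces in N, time in s.
With the tool pointing down it reaches from about 0.375 to 0.9 m from the base axis. Payload 3.1 kg.
Tool frame: the origin (TCP) lies between the finger pads, 19 mm behind the fingertips; this is the grasp point; z points along the fingers, y is the line along which they close (so a half turn about z gives the same grasp; the last joint's range is limited). The gripper opens to 85 mm and grips with 20 to 120 N. Pads are 22 mm wide; open, the fingers measure 114 mm over their backs; the gripper's body (76 mm by 85 mm) begins 54 mm behind the grasp point. The pads swing forward as they close: fully open they stand 13 mm farther back than shut.
Start: joints at [1.165, 0.527, 1.433, -0, 1.181, -0.178], TCP at [0.141, 0.609, 0.25] pointing down, gripper open.
Joint ranges: [-3.08, 3.08], [-0.75, 2.2], [0.22, 2.44], [-1.43, 4.57], [0, 2.65], [-2.85, 2.85]. Speed limits (rad/s): [2.79, 2.79, 3.14, 3.14, 3.14, 3.14].

### API

Orientations are given as a unit quaternion [x, y, z, w].
In Python, from station import manip gives the robot as it stands.
- The arm moves only by the tool drive_tool, never from a script. Its argument "plan" is a list of rows, each a list of 7 numbers: the shift along the tool's x, y, z in m, then the turn, a rotation vector about the tool's x, y, z in degrees, then the opening, from -1 (shut) to 1 (fully open). In form: [[x, y, z, wx, wy, wz, gripper], ...]. A call has 1 to 10 rows; each row shifts and turns the commanded pose from where the row before left it, along the tool's axes as they then stand; what a row does not reach is not made up. A row lasts 1/10 s, in which the tool goes at most 50 mm and 8.59 degrees, less where a joint would pass 70% of its speed; a pose out of reach is approached as far as the arm can. A call is refused whole if a number of a shift passes 0.05 or a number of a turn 8.59, either way. A call with a gripper value outside its range is refused whole. The fingers move at their own pace and stop on an object; "newtons" is the grip in N (left out, the last holds). Time passes only in rows, so rows that do not move let the fingers close. It gives the time, the measured TCP pose, the force, the opening and the grip force at its end, in the units of the state.
- manip.sense(): the state, without advancing time (a new reading comes with each control period).
- manip.snapshot(name): name is "scene" or "top"; returns a dict with "image" (480x640x3 uint8, red, green, blue), "z_map" (480x640 float32, m along the optical axis (not along the pixel's ray), 0 where there is no reading), "fov_y" (degrees; the focal length in pixels is half the picture's height over the tangent of half this angle, whatever the lens; pixels are square), "cx", "cy" (the principal point, pixels), "extrinsics" (4x4, takes a point from camera to world coordinates). Camera axes: x right, y up, looking along -z (the intrinsics and any distortion apply to the point x, -y, -z); pixel columns grow to the right and rows downward; lengths in m; the calibration is good to about 2 mm. A picture is of the moment at which its call begins.
- manip.sign_off(): hands the job in; it is judged then, once.
The state is a dict: "t": time; "q": joint angles; "qd": joint speeds; "tau": joint torques, N m; "tcp_pos": TCP position; "tool_rot": TCP orientation; "force": force on the tool from outside, world axes, zero at the start; "ft_torque": the same for the moment, N m; "finger_gap": opening from 0.0 (shut) to 1.0 (fully open); "gripper_force": force on a finger pad.
Only numpy, scipy, OpenCV 4.12 (cv2) and the standard library are available. Lean on these libraries where they do the work, as an engineer would, in place of code of your own. Each camera call takes 0.05 s, during which the arm holds its last target. There are 200 camera calls.

## Working session

There is one attempt and no reset: what is moved stays moved. The work goes in short steps, Python scripts to look and compute and a tool call to move; the robot and the scene stay as the last step left them, time stands still between calls to the robot, and variables do not carry over. Pictures are saved under pics/ and viewed, at most 10 in all, crops included, and the job is handed in when it is done.

Besides the shell and the picture viewer there is one more tool, called after "Emit:" by a JSON object that holds its "method" and its "body". drive_tool: Moves the arm, as the interface text tells. Its arguments: {"type":"object","properties":{"plan":{"type":"array"},"newtons":{"type":"number"}},"required":["plan"]}

```bash
mkdir -p pics
cat > h.py <<'E'
import numpy as np, cv2
from station import manip
def snap(n):
    s=manip.snapshot(n); return s
def pts(s):
    z=s["z_map"];f=240/np.tan(np.radians(s["fov_y"])/2)
    v,u=np.mgrid[:480,:640]
    P=np.stack([(u-s["cx"])/f*z,-(v-s["cy"])/f*z,-z,np.ones_like(z)],-1)
    return (P@np.array(s["extrinsics"]).T)[...,:3]
E
python3 - <<'E'
from h import *
for n in("scene","top"):
    s=snap(n);cv2.imwrite(f"pics/{n}.png",s["image"][...,::-1]);np.savez(f"{n}.npz",P=pts(s),im=s["image"],z=s["z_map"])
    print({k:s[k] for k in s if k not in("image","z_map")})
print(manip.sense())
E
```

```text
{'fov_y': 51.07013530729718, 'cx': 310.27322396645474, 'cy': 249.586586527318, 'extrinsics': array([[ 0.18995772, -0.66997451,  0.71766999,  1.21710452],
       [ 0.98169795,  0.11948265, -0.14830045, -0.11101876],
       [ 0.01360841,  0.73270598,  0.68040926,  0.67451528],
       [ 0.        ,  0.        ,  0.        ,  1.        ]])}
{'fov_y': 56.58842261596156, 'cx': 322.3973264094194, 'cy': 242.26105546156427, 'extrinsics': array([[-0.0201868 ,  0.99441685, -0.10357422,  0.53423041],
       [-0.99909627, -0.02393989, -0.03512144, -0.00371093],
       [-0.03740491,  0.10277163,  0.99400144,  0.84141468],
       [ 0.        ,  0.        ,  0.        ,  1.        ]])}
{'t': 0.1, 'q': array([ 1.16450136e+00,  5.28412444e-01,  1.43378825e+00,  3.00912235e-05,
        1.18144296e+00, -1.78484546e-01]), 'qd': array([-0.00021598, -0.00283343, -0.00298514,  0.00034829, -0.00073994,
       -0.0009003 ]), 'tau': array([-2.79069791e-04, -4.43307388e+01, -1.78586340e+01, -3.08193439e-04,
        3.85303079e-03, -1.15512600e-05]), 'tcp_pos': array([0.14085625, 0.6082789 , 0.24910287]), 'tool_rot': array([ 1.13664690e-01,  9.93518639e-01, -9.77965272e-04, -3.08914735e-04]), 'force': array([ 0.1013998 ,  0.567043  , -0.42496812]), 'ft_torque': array([0.02079068, 0.03589065, 0.02493234]), 'gripper_force': 0.0, 'finger_gap': 0.9945810008583585}
```

View pics/scene.png

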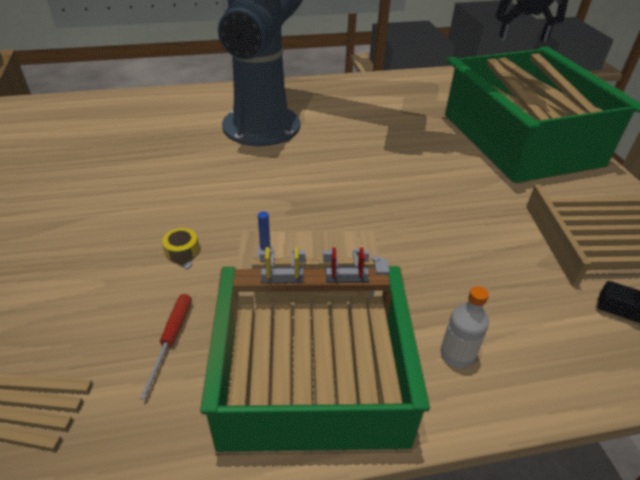

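View pics/top.png

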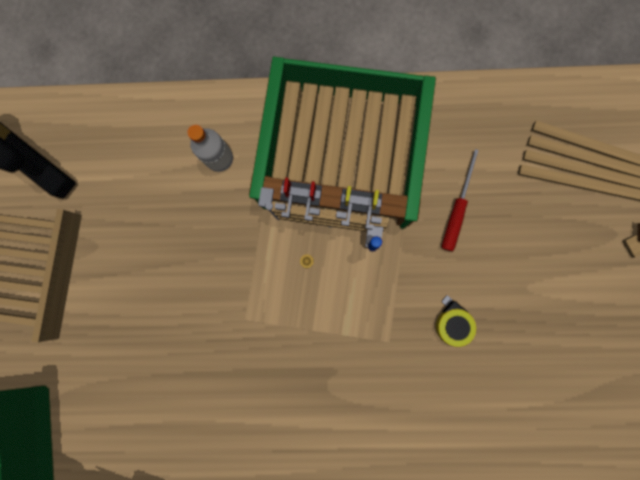

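The scene view shows the red plates at about (335–361, 263), the yellow ones at (268–296, 263) and the blue post at (264, 230). In the top view they are at red (286–312, 188), yellow (348–376, 195) and post (375, 242). So red is on the hinge side. Next I'll measure these from the depth data.

Run:
```python
from h import *
for n in("scene","top"):
    d=np.load(n+".npz");P=d["P"];hsv=cv2.cvtColor(d["im"],cv2.COLOR_RGB2HSV);ok=d["z"]>0
    H,S,V=[hsv[...,i].astype(int) for i in range(3)]
    hi=ok&(S>140)&(V>60)&(P[...,2]>.12)&(P[...,2]<.2)&(np.hypot(P[...,0],P[...,1])<.9)&(P[...,0]>.3)
    for c,m in(("red",((H<6)|(H>174))),("yel",(H>22)&(H<34)),("blue",(H>100)&(H<130))):
        k,l,st,ce=cv2.connectedComponentsWithStats((hi&m).astype(np.uint8),connectivity=8)
        for i in range(1,k):
            if st[i,4]>12:
                q=P[l==i];print(n,c,st[i],ce[i].round(),"mean",q.mean(0).round(4),"min",q.min(0).round(3),"max",q.max(0).round(3),"top",q[q[:,2]>q[:,2].max()-.008].mean(0).round(4))
    # bin green rim
    g=ok&(H>50)&(H<85)&(S>100)&(P[...,2]>.108)&(P[...,2]<.128)&(abs(P[...,1])<.35)&(P[...,0]>.4)
    q=P[g][:,:2].astype(np.float32);print(n,"green",len(q),cv2.minAreaRect(q),cv2.boxPoints(cv2.minAreaRect(q)).round(3).tolist())
```

```text
scene red [332 248   4  29  79] [333. 261.] mean [0.6966 0.0322 0.1517] min [0.681 0.03  0.124] max [0.702 0.036 0.165] top [0.6934 0.0331 0.1633]
scene red [359 248   6  29  97] [361. 261.] mean [0.7033 0.0729 0.1517] min [0.689 0.071 0.123] max [0.709 0.077 0.166] top [0.7004 0.0738 0.163 ]
scene yel [295 247   4  31  83] [296. 261.] mean [ 0.6872 -0.0225  0.152 ] min [ 0.669 -0.025  0.123] max [ 0.694 -0.019  0.166] top [ 0.6827 -0.0218  0.1634]
scene yel [265 248   5  30  97] [267. 262.] mean [ 0.6806 -0.0651  0.1517] min [ 0.664 -0.068  0.124] max [ 0.687 -0.061  0.165] top [ 0.6767 -0.0646  0.163 ]
scene blue [259 212   8  25 131] [263. 222.] mean [ 0.6086 -0.062   0.1699] min [ 0.599 -0.067  0.141] max [ 0.613 -0.056  0.183] top [ 0.6068 -0.0615  0.1796]
scene green 6072 ((0.7889856100082397, -0.016652584075927734), (0.2789868116378784, 0.2493077516555786), 80.2793960571289) [[0.6430000066757202, -0.13300000131130219], [0.8880000114440918, -0.17499999701976776], [0.9350000023841858, 0.10000000149011612], [0.6899999976158142, 0.1420000046491623]]
top red [284 178   5  15  62] [
[... 327 characters left out ...]
602] min [ 0.668 -0.024  0.12 ] max [ 0.696 -0.017  0.168] top [ 0.6799 -0.0206  0.165 ]
top yel [373 190   6  19  73] [375. 198.] mean [ 0.6724 -0.0625  0.1603] min [ 0.661 -0.067  0.12 ] max [ 0.685 -0.059  0.168] top [ 0.6732 -0.063   0.165 ]
top blue [370 237  11  12  99] [375. 242.] mean [ 0.6012 -0.0587  0.1808] min [ 0.593 -0.066  0.167] max [ 0.609 -0.051  0.185] top [ 0.6016 -0.059   0.1816]
top green 4529 ((0.7869876623153687, -0.015076130628585815), (0.2803120017051697, 0.2504625916481018), 80.40069580078125) [[0.6399999856948853, -0.13199999928474426], [0.8870000243186951, -0.17399999499320984], [0.9340000152587891, 0.10199999809265137], [0.6869999766349792, 0.14399999380111694]]
```

Emit:
{"method": "drive_tool", "body": {"plan": [[0, 0, 0, 0, 0, -3.5, 1], [-0.032, -0.023, 0, 0, 0, 0, 1], [-0.032, -0.023, 0, 0, 0, 0, 1], [-0.032, -0.023, 0, 0, 0, 0, 1], [-0.032, -0.023, 0, 0, 0, 0, 1], [-0.032, -0.023, 0, 0, 0, 0, 1], [-0.032, -0.023, 0, 0, 0, 0, 1], [-0.032, -0.023, 0, 0, 0, 0, 1], [-0.032, -0.023, 0, 0, 0, 0, 1], [-0.032, -0.023, 0, 0, 0, 0, 1]]}}

```text
t: 1.1
tcp_pos: [0.3915, 0.3555, 0.2497]
tool_rot: [0.083, 0.997, -0.0, -0.0]
force: [-0.7, 0.9, 0.4]
finger_gap: 1.001
gripper_force: 0.0
```

Emit:
{"method": "drive_tool", "body": {"plan": [[-0.032, -0.023, 0, 0, 0, 0, 1], [-0.032, -0.023, 0, 0, 0, 0, 1], [-0.032, -0.023, 0, 0, 0, 0, 1], [-0.032, -0.023, 0, 0, 0, 0, 1], [-0.032, -0.023, 0, 0, 0, 0, 1], [-0.032, -0.023, 0, 0, 0, 0, 1], [-0.032, -0.023, 0, 0, 0, 0, 1], [-0.032, -0.023, 0, 0, 0, 0, 1], [-0.032, -0.023, 0, 0, 0, 0, 1], [0, 0, 0, 0, 0, 0, 1]]}}

```text
t: 2.1
tcp_pos: [0.6441, 0.1007, 0.2494]
tool_rot: [0.086, 0.996, -0.001, 0.002]
force: [-1.5, 0.1, 0.6]
finger_gap: 1.002
gripper_force: 0.0
```

Emit:
{"method": "drive_tool", "body": {"plan": [[-0.028, -0.019, 0, 0, 0, 0, 1], [-0.028, -0.018, 0, 0, 0, 0, 1], [0, 0, 0, 0, 0, 0, 1], [0, 0, 0.02, 0, 0, 0, 1], [0, 0, 0.02, 0, 0, 0, 1], [0, 0, 0, 0, 0, 0, 1], [0, 0, 0, 0, 0, 0, 1]]}}

```text
t: 2.8
tcp_pos: [0.6886, 0.0601, 0.2097]
tool_rot: [0.083, 0.997, 0.0, -0.001]
force: [0.5, 0.5, 1.1]
finger_gap: 0.999
gripper_force: 0.0
```

Run:
```python
from h import *
s=snap("scene");im=s["image"][170:320,220:420,::-1]
cv2.imwrite("pics/a.png",cv2.resize(im,None,fx=4,fy=4,interpolation=cv2.INTER_CUBIC))
print(manip.sense()["tcp_pos"])
```

```text
[0.68940988 0.05991692 0.21065458]
```

View pics/a.png

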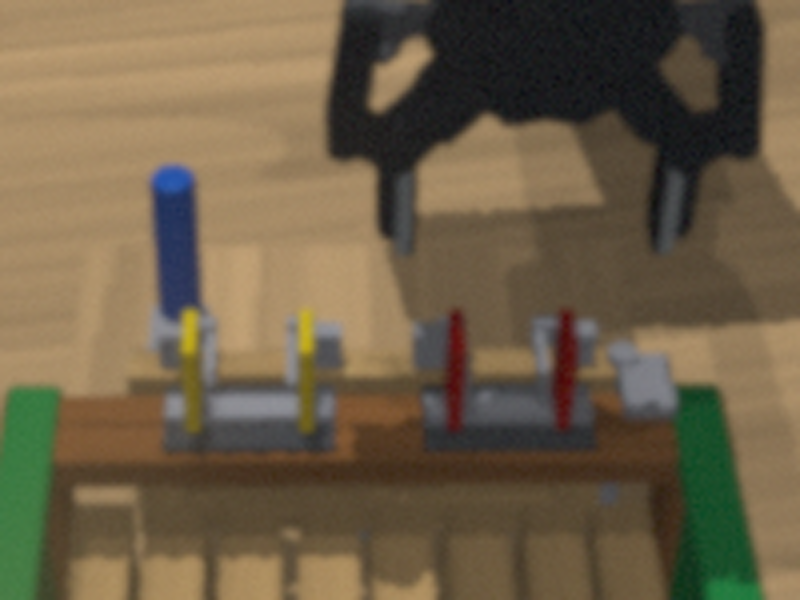

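The open fingers (402 and 665) are centred about 20 px to the hinge side of the red plates' middle (512). That matches the roughly 5 mm still to correct. I'll correct it, go down and squeeze.

Emit:
{"method": "drive_tool", "body": {"plan": [[-0.005, -0.005, 0, 0, 0, 0, 1], [0, 0, 0.01, 0, 0, 0, 1], [0, 0, 0.02, 0, 0, 0, 1], [0, 0, 0.02, 0, 0, 0, 1], [0, 0, 0.01, 0, 0, 0, 1], [0, 0, 0, 0, 0, 0, 1], [0, 0, 0, 0, 0, 0, 1]], "newtons": 50}}

```text
t: 3.55
tcp_pos: [0.694, 0.0533, 0.1503]
tool_rot: [0.083, 0.997, 0.0, 0.0]
force: [0.8, -1.3, 1.0]
finger_gap: 1.004
gripper_force: 0.0
```

Emit:
{"method": "drive_tool", "body": {"plan": [[0, 0, 0, 0, 0, 0, 0], [0, 0, 0, 0, 0, 0, -1], [0, 0, 0, 0, 0, 0, -1], [0, 0, 0, 0, 0, 0, -1], [0, 0, 0, 0, 0, 0, -1], [0, 0, 0, 0, 0, 0, -1], [0, 0, 0, 0, 0, 0, -1], [0, 0, 0, 0, 0, 0, -1], [0, 0, 0, 0, 0, 0, -1], [0, 0, 0, 0, 0, 0, -1]], "newtons": 50}}

```text
t: 4.55
tcp_pos: [0.6949, 0.0555, 0.1532]
tool_rot: [0.083, 0.997, 0.002, 0.002]
force: [-1.2, 6.0, 8.3]
finger_gap: 0.227
gripper_force: 53.0
```

Emit:
{"method": "drive_tool", "body": {"plan": [[0, 0, 0, 0, 0, 0, 1], [0, 0, 0, 0, 0, 0, 1], [0, 0, 0, 0, 0, 0, 1], [0, 0, 0, 0, 0, 0, 1], [0, 0, -0.03, 0, 0, 0, 1], [0, 0, -0.03, 0, 0, 0, 1], [0, 0, 0, 0, 0, 0, 1], [0, 0, 0, 0, 0, 0, 1]]}}

```text
t: 5.35
tcp_pos: [0.6939, 0.0531, 0.2107]
tool_rot: [0.083, 0.997, -0.0, 0.001]
force: [0.1, -0.2, -0.2]
finger_gap: 0.998
gripper_force: 0.0
```

Run:
```python
from h import *
s=snap("scene");im=s["image"][170:320,220:420,::-1]
cv2.imwrite("pics/b.png",cv2.resize(im,None,fx=4,fy=4,interpolation=cv2.INTER_CUBIC))
print(manip.sense()["tcp_pos"])
```

```text
[0.69307325 0.05326946 0.20942085]
```

View pics/b.png

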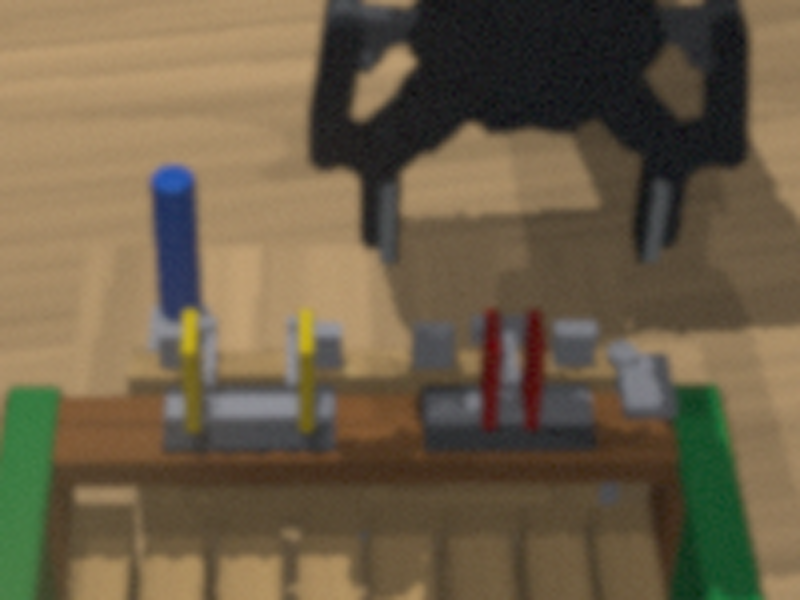

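The red plates now stand together, at 492 and 535, either side of their middle at 513. Next is yellow, 98 mm towards −y.

Emit:
{"method": "drive_tool", "body": {"plan": [[0, -0.033, 0, 0, 0, 0, 1], [0, -0.033, 0, 0, 0, 0, 1], [0, -0.032, 0, 0, 0, 0, 1], [0, 0, 0, 0, 0, 0, 1], [0, 0, 0.01, 0, 0, 0, 1], [0, 0, 0, 0, 0, 0, 1], [0, 0, 0, 0, 0, 0, 1]]}}

```text
t: 6.1
tcp_pos: [0.6767, -0.0418, 0.1986]
tool_rot: [0.083, 0.997, 0.0, -0.001]
force: [-0.8, 0.3, 0.1]
finger_gap: 1.0
gripper_force: 0.0
```

Emit:
{"method": "drive_tool", "body": {"plan": [[0, -0.002, 0.01, 0, 0, 0, 1], [0, 0, 0.02, 0, 0, 0, 1], [0, 0, 0.01, 0, 0, 0, 1], [0, 0, 0.009, 0, 0, 0, 1], [0, 0, 0, 0, 0, 0, 1], [0, 0, 0, 0, 0, 0, 1]]}}

```text
t: 6.7
tcp_pos: [0.6772, -0.0451, 0.1511]
tool_rot: [0.083, 0.997, -0.0, 0.0]
force: [0.5, 0.2, -0.3]
finger_gap: 0.998
gripper_force: 0.0
```

Emit:
{"method": "drive_tool", "body": {"plan": [[0, 0, 0, 0, 0, 0, 0], [0, 0, 0, 0, 0, 0, -1], [0, 0, 0, 0, 0, 0, -1], [0, 0, 0, 0, 0, 0, -1], [0, 0, 0, 0, 0, 0, -1], [0, 0, 0, 0, 0, 0, -1], [0, 0, 0, 0, 0, 0, -1], [0, 0, 0, 0, 0, 0, -1], [0, 0, 0, 0, 0, 0, -1], [0, 0, 0, 0, 0, 0, -1]]}}

```text
t: 7.7
tcp_pos: [0.6783, -0.0431, 0.1541]
tool_rot: [0.083, 0.997, 0.002, 0.002]
force: [-1.7, 6.3, 10.5]
finger_gap: 0.222
gripper_force: 52.9
```

Emit:
{"method": "drive_tool", "body": {"plan": [[0, 0, 0, 0, 0, 0, 1], [0, 0, 0, 0, 0, 0, 1], [0, 0, 0, 0, 0, 0, 1], [0, 0, 0, 0, 0, 0, 1], [0, 0, -0.03, 0, 0, 0, 1], [0, 0, -0.04, 0, 0, 0, 1], [0, 0, -0.03, 0, 0, 0, 1], [0, 0, 0, 0, 0, 0, 1], [0, 0, 0, 0, 0, 0, 1]]}}

```text
t: 8.6
tcp_pos: [0.6771, -0.0455, 0.2517]
tool_rot: [0.083, 0.997, -0.0, 0.001]
force: [-0.1, 0.8, 0.6]
finger_gap: 1.006
gripper_force: 0.0
```

Run:
```python
from h import *
s=snap("scene");im=s["image"][170:320,220:420,::-1]
cv2.imwrite("pics/c.png",cv2.resize(im,None,fx=4,fy=4,interpolation=cv2.INTER_CUBIC))
print(manip.sense()["tcp_pos"])
```

```text
[ 0.67631907 -0.04520924  0.25018402]
```

View pics/c.png

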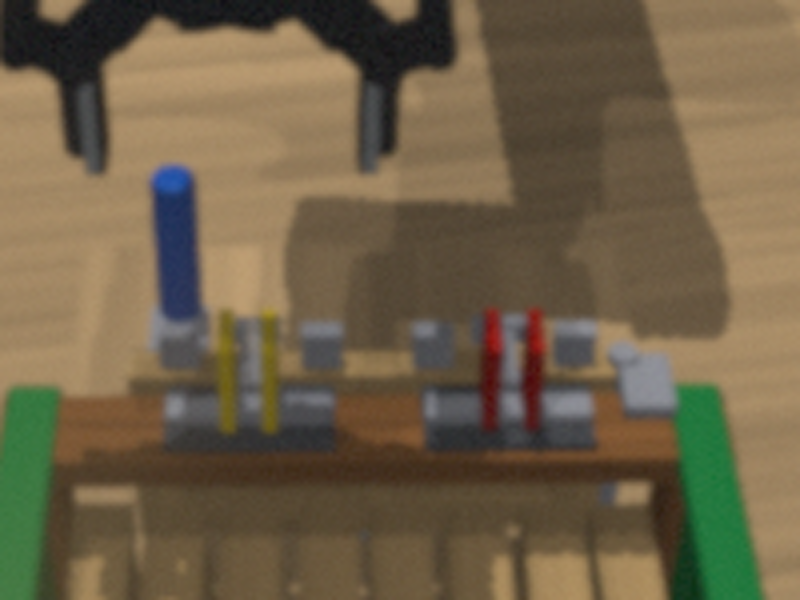

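Both catches are squeezed: yellow plates at 228 and 270, red at 492 and 535. The post top is at (172, 180) and hasn't moved. I'll go to the post and grip it.

Emit:
{"method": "drive_tool", "body": {"plan": [[0.035, -0.013, 0, 0, 0, 0, 1], [0.035, -0.014, 0, 0, 0, 0, 1], [0, 0, 0, 0, 0, 0, 1], [0, 0, 0.02, 0, 0, 0, 1], [0, 0, 0.02, 0, 0, 0, 1], [0, 0, 0.02, 0, 0, 0, 1], [0, 0, 0.02, 0, 0, 0, 1], [0, 0, 0.007, 0, 0, 0, 1], [0, 0, 0, 0, 0, 0, 1], [0, 0, 0, 0, 0, 0, 1]]}}

```text
t: 9.65
tcp_pos: [0.6039, -0.0602, 0.164]
tool_rot: [0.083, 0.997, -0.0, 0.0]
force: [0.3, 0.5, 1.1]
finger_gap: 1.002
gripper_force: 0.0
```

Emit:
{"method": "drive_tool", "body": {"plan": [[0, 0, 0, 0, 0, 0, 0], [0, 0, 0, 0, 0, 0, -1], [0, 0, 0, 0, 0, 0, -1], [0, 0, 0, 0, 0, 0, -1], [0, 0, 0, 0, 0, 0, -1], [0, 0, 0, 0, 0, 0, -1], [0, 0, 0, 0, 0, 0, -1], [0, 0, 0, 0, 0, 0, -1], [0, 0, 0, 0, 0, 0, -1], [0, 0, 0, 0, 0, 0, -1]], "newtons": 60}}

```text
t: 10.65
tcp_pos: [0.6037, -0.0607, 0.1645]
tool_rot: [0.083, 0.997, -0.0, 0.0]
force: [-2.0, -2.0, 4.9]
finger_gap: 0.191
gripper_force: 58.6
```

Emit:
{"method": "drive_tool", "body": {"plan": [[0.009, 0.0025, 0, 0, 0, 0, -1], [0.009, 0.0025, 0, 0, 0, 0, -1], [0.0085, 0.0033, 0, 0, 0, 0, -1], [0.0085, 0.0033, 0, 0, 0, 0, -1], [0.008, 0.004, 0, 0, 0, 0, -1], [0.008, 0.004, 0, 0, 0, 0, -1], [0.0077, 0.005, 0, 0, 0, 0, -1], [0.0077, 0.005, 0, 0, 0, 0, -1], [0, 0, 0, 0, 0, 0, -1], [0, 0, 0, 0, 0, 0, -1]]}}

```text
t: 11.65
tcp_pos: [0.5402, -0.0202, 0.1644]
tool_rot: [0.082, 0.997, -0.001, -0.002]
force: [-5.5, -6.0, 9.2]
finger_gap: 0.195
gripper_force: 59.8
```

Emit:
{"method": "drive_tool", "body": {"plan": [[0.0072, 0.0056, 0, 0, 0, 0, -1], [0.0072, 0.0056, 0, 0, 0, 0, -1], [0.0065, 0.0064, 0, 0, 0, 0, -1], [0.0065, 0.0064, 0, 0, 0, 0, -1], [0.0059, 0.007, 0, 0, 0, 0, -1], [0.0059, 0.007, 0, 0, 0, 0, -1], [0.0051, 0.0075, 0, 0, 0, 0, -1], [0.0051, 0.0075, 0, 0, 0, 0, -1], [0.0044, 0.008, 0, 0, 0, 0, -1], [0.0044, 0.008, 0, 0, 0, 0, -1]]}}

```text
t: 12.65
tcp_pos: [0.4909, 0.0556, 0.1644]
tool_rot: [0.083, 0.997, -0.003, -0.006]
force: [-12.5, -10.5, 18.6]
finger_gap: 0.191
gripper_force: 61.0
```

Emit:
{"method": "drive_tool", "body": {"plan": [[0.0036, 0.0084, 0, 0, 0, 0, -1], [0.0036, 0.0084, 0, 0, 0, 0, -1], [0.0027, 0.0087, 0, 0, 0, 0, -1], [0.0027, 0.0087, 0, 0, 0, 0, -1], [0.0018, 0.009, 0, 0, 0, 0, -1], [0.0018, 0.009, 0, 0, 0, 0, -1], [0.0009, 0.0091, 0, 0, 0, 0, -1], [0.0009, 0.0091, 0, 0, 0, 0, -1], [0, 0, 0, 0, 0, 0, -1], [0, 0, 0, 0, 0, 0, -1]]}}

```text
t: 13.65
tcp_pos: [0.4868, 0.1313, 0.1641]
tool_rot: [0.083, 0.997, 0.0, -0.004]
force: [-6.6, 0.5, 10.5]
finger_gap: 0.19
gripper_force: 60.5
```

Emit:
{"method": "drive_tool", "body": {"plan": [[0, 0.0091, 0, 0, 0, 0, -1], [0, 0.0091, 0, 0, 0, 0, -1], [-0.0009, 0.009, 0, 0, 0, 0, -1], [-0.0009, 0.009, 0, 0, 0, 0, -1], [-0.0012, 0.0065, 0, 0, 0, 0, -1], [-0.0012, 0.0065, 0, 0, 0, 0, -1], [0, 0, 0, 0, 0, 0, -1], [0, 0, 0, 0, 0, 0, -1], [0, 0, 0, 0, 0, 0, -1]]}}

```text
t: 14.55
tcp_pos: [0.5008, 0.1792, 0.1639]
tool_rot: [0.083, 0.997, 0.0, -0.002]
force: [-3.2, 0.8, 6.7]
finger_gap: 0.189
gripper_force: 60.3
```

Run:
```python
from h import *
a=[]
for n in("scene","top"):
    s=snap(n);a.append(s["image"][60:360,120:520,::-1])
cv2.imwrite("pics/d.png",cv2.resize(np.vstack(a),None,fx=1,fy=1))
s=manip.sense();print({k:np.round(s[k],3) for k in("t","tcp_pos","force","qd","finger_gap")})
```

```text
{'t': np.float64(14.65), 'tcp_pos': array([0.501, 0.179, 0.164]), 'force': array([-2.751,  1.808,  5.363]), 'qd': array([ 0.   , -0.   , -0.002, -0.001, -0.001,  0.   ]), 'finger_gap': np.float64(0.191)}
```

View pics/d.png

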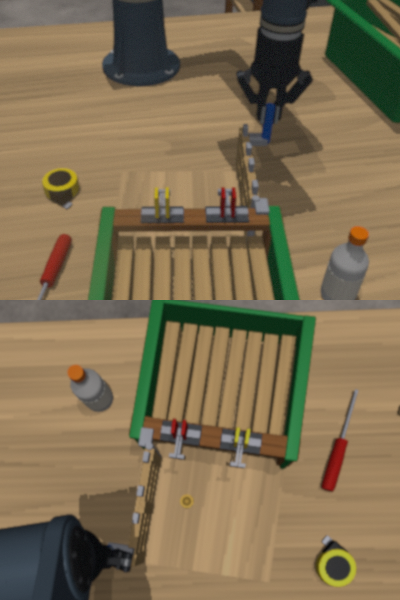

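The gate stands square to the bin front, from (260, 205) to (243, 130) in the upper view, with the post still between the fingers. Both catches are squeezed and the tape measure, glue bottle and screwdriver look untouched. I'll hand it in.

```bash
python3 -c "
from station import manip
print(manip.sign_off())"
```

```text
the job is handed in; nothing more can be done
None
```

I squeezed the red catch, then the yellow, and swung the gate about square to the bin's front; the arm is still gripping the blue post and the job was handed in at about 14.7 s, with no verdict returned.

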